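# Open the square sample jar in its brace and hold the cap over it

## Task

Stand the square jar fully down in the square steel brace on the bench with its cap still tight, so that it cannot spin; then unscrew the cap (counter-clockwise), turning only until the threads let go, about a quarter turn. Lift the cap off and finish while still holding it, level and centred, its lower edge about 2 cm above the jar's mouth, with the jar left fully down in the brace and the other things on the bench left where they are.

Things in the scene. Friction and masses are not known exactly. Their poses are not given: they have to be found in the camera images.
- jar_mid (a point): centre of the square amber glass jar's body, 39 mm above its underside. Body 62 x 62 mm, 78 mm tall, faces along its x and y axes, z up. Round threaded neck above. About 0.3 to 0.5 kg. Loose: on the open bench it only spins with its cap
- jar_mouth (a point): centre of the top of the jar's neck (40 mm across), 103 mm above the jar's underside. On it lies a springy rubber seal, its top 3 mm higher when the cap is tight and 8 mm higher when relaxed; it pushes the tight cap up with about 16 N, so the cap takes about 0.3 to 0.8 N m to turn
- cap_mid (a point): centre of the jar's ribbed metal screw cap, z up: 64 mm across, 26 mm tall, hollow below, 0.05 kg, centre 13 mm above its lower edge. Tight: centre 64 mm above jar_mid, x axis along the jar's, lower edge 12 mm above the jar's square shoulder. The tight cap can carry the jar. Counter-clockwise from above opens it
- cap_mark (a point): point on the cap 30 mm from its axis along the cap's x axis, at half its height; on the jar's +x side when tight, towards the jar's +y side when open. The cap rises 3.2 mm per rad of turn; its threads let go 0.95 rad from tight (relative to the jar); past 1.7 rad it would meet the next thread
- brace_floor (a point): centre of the floor of the jar brace, a dark steel square pocket bolted to the bench, 8 mm above the bench. Pocket 68 x 68 mm along its x and y axes (jar enters in any of four quarter turns, and can twist about 0.1 rad in it); straight walls to 34 mm above the floor, flared lip to 45 mm above it, 88 mm across outside. A 130 mm foot strip lies along x
- round_jar: the other jar: round amber body 62 mm across, plain 64 mm metal cap, 114 mm tall, standing; origin at the centre of its underside. Bystander
- tin: low round steel tin, 58 mm across, 40 mm tall; origin under its centre. Bystander
- scraper: spatula 150 mm long lying flat; bystander
- bowl: steel bowl of nuts, 124 mm across, 50 mm tall; bystander
- basket: green plastic basket of nuts, 136 mm across, 60 mm tall; bystander
- cup: white ceramic cup, 70 mm across, 85 mm tall; bystander
- brush: brush 180 mm long lying flat; bystander

How it is judged (in metres and radians):
On the way, in this order (a step that is already met when the one before it is completed fails the run):
1. the square jar stands fully down in the brace with its cap still tight (z of jar_mid in the frame of brace_floor below 0.043 m and horizontal distance between jar_mid and brace_floor below 0.008 m and angle between jar_mid's own z axis and vertical below 0.08 rad and z of cap_mid in the frame of jar_mid below 0.0665 m and y of cap_mark in the frame of jar_mid below 0.012 m), for 0.2 s.
2. the cap has been unscrewed and is lifting off the braced jar (z of jar_mid in the frame of brace_floor below 0.043 m and horizontal distance between jar_mid and brace_floor below 0.008 m and angle between jar_mid's own z axis and vertical below 0.08 rad and z of cap_mid in the frame of jar_mid above 0.072 m and y of cap_mark in the frame of jar_mid above 0.018 m), for 0.1 s.
At the end, for the whole second after the job is handed in: Jar upright (0.08 rad) in the brace, within 4 mm of its floor and 8 mm of its centre; cap gripped by the fingers, still, clear of the jar, level (0.17 rad), within 15 mm of the jar axis, its centre 86 to 122 mm above jar_mid, turned 0.65 to 2.5 rad counter-clockwise from tight (z of jar_mid in the frame of brace_floor below 0.043 m and horizontal distance between jar_mid and brace_floor below 0.008 m and angle between jar_mid's own z axis and vertical below 0.08 rad and z of cap_mid in the frame of jar_mid between 0.086 and 0.122 m and horizontal distance between cap_mid and jar_mid below 0.015 m and angle between cap_mid's own z axis and vertical below 0.17 rad and y of cap_mark in the frame of jar_mid above 0.018 m and contact force between the fingers and cap above 1 N and contact force between cap and jar below 0.2 N and linear speed of cap below 0.02 m/s); the arm keeps its last pose, push and grip.
It fails at once if a bystander is moved more than 25 mm (distance of any of round_jar, tin, scraper, bowl, basket, cup, brush from where it was at the start of the episode above 0.025 m).
It fails at once if the jar is tipped over (angle between jar_mid's own z axis and vertical above 0.5 rad).
It also fails if it takes over 50 s, if anything falls off the work surface, if the arm or the gripper's body presses on something with over 40 N, if the wrist force passes 120 N, or if a joint passes its speed limit or range.

## Robot

A 6-joint arm with a two-finger parallel gripper is mounted at the origin on the work surface. World frame = base frame: x ahead of the robot, y to its left, z up, the work surface at z = 0. Lengths are in m, angles in degrees, forces in N, time in s.
With the tool pointing down it reaches from about 0.35 to 0.975 m from the base axis. Payload 7.1 kg.
Tool frame: the origin (TCP) lies at the very end of the fingers, on their centre line; the grasp point (between the pads) lies 19 mm behind it; z points along the fingers, y is the line along which they close (so a half turn about z gives the same grasp; the last joint's range is limited). The gripper opens to 88 mm and grips with 3 to 60 N. Pads are 20 mm wide; open, the fingers measure 115 mm over their backs; the gripper's body (75 mm by 178 mm) begins 61 mm behind the grasp point.
Start: joints at [73.339, 24.242, 93.386, -0, 62.372, -1.089], TCP at [0.168, 0.602, 0.202] pointing down, gripper open.
Joint ranges: [-172.04, 172.04], [-51.8, 120.97], [4.93, 147.93], [-75.15, 255.16], [6.16, 154.13], [-145.62, 145.62]. Speed limits (degrees/s): [136.94, 136.94, 172.46, 180, 180, 180].

## Interface

Orientations are given as a 3x3 rotation matrix whose columns are the frame's x, y, z axes.
In Python, from cell import arm gives the robot as it stands.
- The arm moves only by the tool apply_moves, never from a script. Its arguments are lists of equal length, an entry for each row: "dp": the shift along the tool's x, y, z each as a share of 300 mm, from -1 to 1, a list of three; "turn": the turn, a rotation vector about the tool's x, y, z each as a share of 90 degrees, from -1 to 1, a list of three. In form: {"dp": [[x, y, z], ...], "turn": [[wx, wy, wz], ...]}. A call has 1 to 5 rows; each row is the pose to reach, as a shift and turn from the pose commanded when the call began, along the tool's axes at that moment; what a row does not reach only later rows make up. A row lasts 1/12 s, in which the tool goes at most 41.7 mm and 7.16 degrees, less where a joint would pass 70% of its speed; a pose out of reach is approached as far as the arm can. A call with a number of a shift or a turn outside -1 to 1 is refused whole. A call with a gripper value outside its range is refused whole. "fingers" is the opening, from 0 (shut) to 1 (fully open), set as the call begins (left out, the last holds). The fingers move at their own pace and stop on an object; the grip force is fixed at half the most. Time passes only in rows, so rows that repeat a pose let the fingers close. It gives the time, the measured TCP pose, the force, the opening and the grip force at its end, in the units of the state.
- arm.read_state(): the state, without advancing time (a new reading comes with each control period).
- arm.grab_frame(name): name is "side" or "top"; returns the picture (400x640x3 uint8, blue, green, red); there is no depth.
- arm.camera_model(name): a dict with "mtx" (3x3 intrinsics, pixels), "k1" (the pictures are not rectified: a ray, as slopes to the right and down, at radius r is drawn at 1 + k1 r^2 times it, then the intrinsics apply), "R" (3x3) and "t" (3): a world point X has camera coordinates R X + t. Camera axes: x right, y down, z forward; pixel columns grow to the right and rows downward; lengths in m; the calibration is good to about 2 mm. A picture is of the moment at which its call begins. camera_model takes no time and is no camera call.
- arm.hand_in(): hands the job in; it is judged then, once.
The state is a dict: "t": time; "q": joint angles; "joint_velocities": joint speeds; "joint_efforts": joint torques, N m; "ee_pos": TCP position; "orientation": TCP orientation; "force": force on the tool from outside, world axes, zero at the start; "ft_torque": the same for the moment, N m; "gripper_width": opening from 0.0 (shut) to 1.0 (fully open); "gripper_force": force on a finger pad.
Only numpy, scipy, OpenCV 4.12 (cv2) and the standard library are available. Lean on these libraries where they do the work, as an engineer would, in place of code of your own. Each camera call takes 0.05 s, during which the arm holds its last target. There are 200 camera calls.

## Working session

There is one attempt and no reset: what is moved stays moved. The work goes in short steps, Python scripts to look and compute and a tool call to move; the robot and the scene stay as the last step left them, time stands still between calls to the robot, and variables do not carry over. Pictures are saved under pics/ and viewed, at most 10 in all, crops included, and the job is handed in when it is done.

Besides the shell and the picture viewer there is one more tool, called as a command line: name --argument value ..., lists and objects as JSON in quotes. apply_moves: Moves the arm, as the interface text tells. Its arguments: {"type":"object","properties":{"dp":{"type":"array"},"turn":{"type":"array"},"fingers":{"type":"number"}},"required":["dp","turn"]}

```bash
mkdir -p pics
cat > h.py <<'E'
import numpy as np, cv2
from cell import arm
def ray(n,u,v):
    m=arm.camera_model(n);K=np.array(m["mtx"]);R=np.array(m["R"]);t=np.array(m["t"]).ravel()
    p=np.linalg.solve(K,[u,v,1]);d=p[:2];s=d.copy()
    for _ in range(30): s=d/(1+m["k1"]*(s@s))
    return -R.T@t, R.T@np.array([s[0],s[1],1])
def at_z(n,u,v,z):
    o,d=ray(n,u,v);return o+d*(z-o[2])/d[2]
def proj(n,X):
    m=arm.camera_model(n);c=np.array(m["R"])@np.array(X)+np.array(m["t"]).ravel()
    s=c[:2]/c[2];s=s*(1+m["k1"]*(s@s));return (np.array(m["mtx"])@[s[0],s[1],1])[:2]
E
python3 - <<'E'
from h import *
for n in("side","top"):
    im=arm.grab_frame(n);cv2.imwrite(f"pics/{n}0.png",im);o,d=ray(n,320,200);print(n,o.round(3),(d/np.linalg.norm(d)).round(3),arm.camera_model(n)["mtx"])
s=arm.read_state();print(s)
E
```

```text
side [ 0.484 -0.93   0.956] [ 0.101  0.713 -0.694] [[509.17779958   0.         313.32589689]
 [  0.         509.17779958 194.75796657]
 [  0.           0.           1.        ]]
top [ 0.513 -0.012  1.257] [ 0.073 -0.023 -0.997] [[417.52292128   0.         314.52963974]
 [  0.         417.52292128 199.09382095]
 [  0.           0.           1.        ]]
{'t': 0.1, 'q': array([ 7.33360972e+01,  2.42810647e+01,  9.34271719e+01, -2.44516431e-04,
        6.23721108e+01, -1.08859120e+00]), 'joint_velocities': array([ 0.03182854, -0.08058379, -0.17946281,  0.05589767, -0.10235981,
        0.09099676]), 'joint_efforts': array([-4.33921387e-04, -5.45616782e+01, -2.74323159e+01,  6.45338441e-02,
        1.88135222e-02, -6.60207547e-05]), 'ee_pos': array([0.16763794, 0.60154225, 0.20136761]), 'orientation': array([[-9.63278881e-01,  2.68502586e-01, -3.98504646e-04],
       [ 2.68502881e-01,  9.63277943e-01, -1.34451739e-03],
       [ 2.28643404e-05, -1.40214485e-03, -9.99999017e-01]]), 'force': array([ 0.5914719 , -0.61353067, -0.41541506]), 'ft_torque': array([ 0.02227573, -0.04442874,  0.03369971]), 'gripper_force': 0.0, 'gripper_width': 0.9970674391575222}
```

View pics/top0.png

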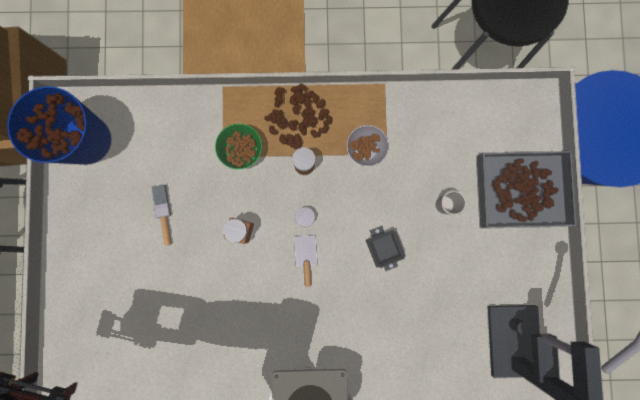

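View pics/side0.png

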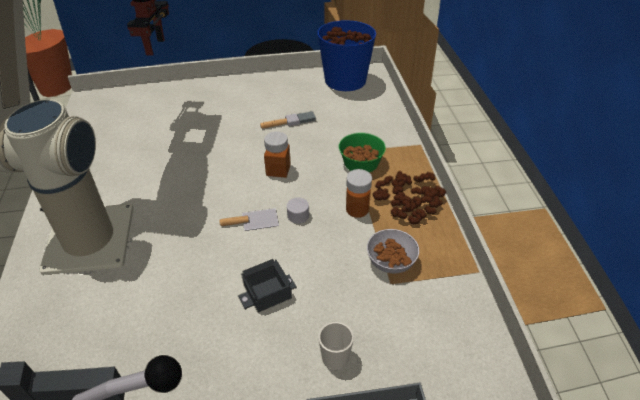

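The top view shows the square jar with its cap at (236,231), the brace at (385,247), the tin at (305,216) and the scraper at (306,260). In the side view, the jar is at (277,155) and the brace at (267,285). Next I'll enlarge the jar and the brace.

Run:
```python
from h import *
t=cv2.imread("pics/top0.png");s=cv2.imread("pics/side0.png")
def c(im,u,v,w=30):return cv2.resize(im[v-w*3//4:v+w*3//4,u-w:u+w],(400,300),interpolation=cv2.INTER_CUBIC)
cv2.imwrite("pics/c1.png",np.vstack([np.hstack([c(t,240,230),c(t,385,247)]),np.hstack([c(s,276,155,36),c(s,267,285,36)])]))
print(at_z("top",235.5,231,.116),at_z("top",385,247,.053))
```

```text
[0.51676897 0.19274427 0.116     ] [ 0.46203522 -0.2237991   0.053     ]
```

View pics/c1.png

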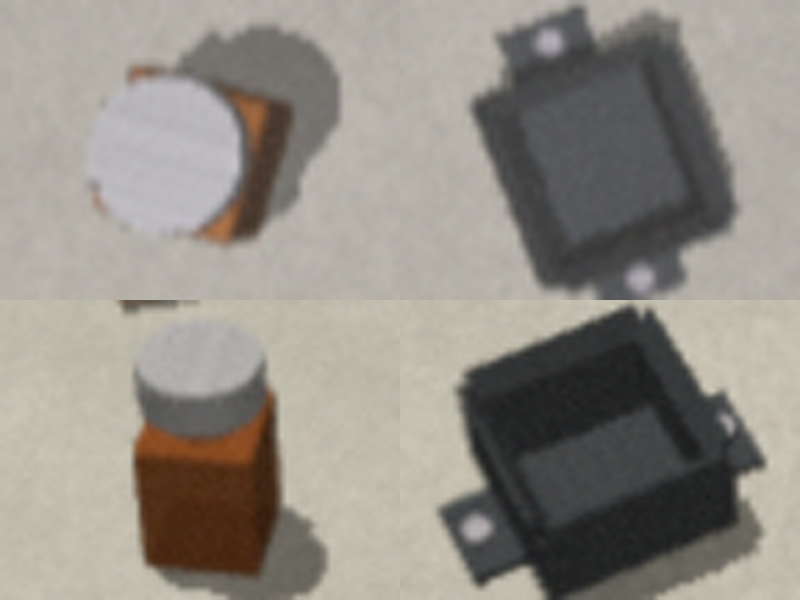

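```bash
cat > fit.py <<'E'
from h import *
from scipy.optimize import least_squares
T=lambda u0,v0:(lambda x,y:("top",u0+(x+.5)/6.667-.5,v0+(y+.5)/6.818-.5))
S=lambda u0,v0:(lambda x,y:("side",u0+(x+.5)/5.556-.5,v0+(y+.5)/5.556-.5))
jt,bt=T(210,208),T(355,225); js,bs=S(240,128),S(231,258)
def fit(obs,g):
    def W(p,q):c,s=np.cos(p[2]),np.sin(p[2]);return [p[0]+c*q[0]-s*q[1],p[1]+s*q[0]+c*q[1],q[2]]
    f=lambda p:np.concatenate([proj(o[0],W(p,q))-o[1:] for o,q in obs])
    r=least_squares(f,g,loss="soft_l1");print(r.x.round(4),np.degrees(r.x[2]).round(1));print(f(r.x).reshape(-1,2).round(1).tolist());return r.x
a=.031
jar=[(jt(132,68),(a,a,.078)),(jt(293,103),(a,-a,0)),(jt(235,243),(-a,-a,0)),(js(135,455),(-a,-a,.078)),(js(275,395),(a,-a,.078)),
(js(147,563),(-a,-a,0)),(js(262,573),(a,-a,0)),(jt(166,156),(0,0,.116)),(js(200,363),(0,0,.116))]
E
python3 - <<'E'
from fit import *
fit(jar,[.51,.19,-.2])
b=.044
for sgn in (1,):
  fit([(bt(75,103),(b,b,.053)),(bt(268,40),(b,-b,.053)),(bt(337,218),(-b,-b,.053)),(bt(145,285),(-b,b,.053)),
  (bs(62,88),(-b,b,.053)),(bs(240,8),(b,b,.053)),(bs(342,155),(b,-b,.053))],[.46,-.22,.3])
E
```

```text
[ 0.5187  0.1891 -0.1676] -9.6
[[0.7, 0.2], [2.0, -1.1], [7.5, -1.1], [-0.5, -52.7], [-3.1, -41.8], [-0.4, -50.8], [0.6, -52.4], [2.4, -0.2], [-0.8, -54.0]]
[ 0.4593 -0.2283  0.3424] 19.6
[[0.9, -0.7], [0.4, -2.3], [1.4, 0.3], [1.7, 1.6], [-2.1, -3.0], [1.4, -2.6], [-0.4, -1.7]]
```

```bash
sed -i 's/jar=\[/jar=[/; s/js=S(240,128)/js=S(240,128)/; s/js,bs=S(240,128)/js,bs=S(240,74)/' fit.py; sed -i 's/js(\([0-9]*\),\([0-9]*\))/js(\1,\2)/g' fit.py
python3 - <<'E'
from fit import *
fit(jar,[.51,.19,-.2])
b=.044
L=[(bt(75,103),(b,b,.053)),(bt(268,40),(b,-b,.053)),(bt(337,218),(-b,-b,.053)),(bt(145,285),(-b,b,.053)),
  (bs(62,88),(-b,b,.053)),(bs(240,8),(b,b,.053)),(bs(342,155),(b,-b,.053))]
e=.055
fit(L+[(bt(148,40),(e,0,.008)),(bt(240,277),(-e,0,.008)),(bs(77,227),(-e,0,.008)),(bs(327,125),(e,0,.008))],[.46,-.22,.3])
print("bolt mid",at_z(*bt(194,158.5),.007),at_z(*bs(202,176),.007))
for p in((166,156),):print(at_z(*jt(*p),.116),at_z(*js(200,363),.116))
E
```

```text
[ 0.5202  0.1965 -0.232 ] -13.3
[[-1.1, -0.9], [0.1, -0.8], [4.2, -1.0], [-0.7, -0.9], [-3.6, 10.9], [-0.7, 0.9], [0.1, 0.2], [-0.4, -0.7], [-0.5, -1.7]]
[ 0.4591 -0.2283  0.3416] 19.6
[[0.9, -0.6], [0.4, -2.3], [1.4, 0.4], [1.6, 1.6], [-2.2, -3.0], [1.3, -2.6], [-0.4, -1.8], [0.3, -0.4], [0.1, -0.4], [0.2, -0.2], [-0.8, -0.0]]
bolt mid [ 0.45772859 -0.22784893  0.007     ] [ 0.45913275 -0.2281472   0.007     ]
[0.51830956 0.1955168  0.116     ] [0.5209531  0.18858199 0.116     ]
```

Run:
```python
from fit import *
J=[jar[i] for i in (0,1,3,5,6,7,8)]
fit(J,[.51,.19,-.2])
J+=[(js(275,395),(a,a,.078)),(js(279,490),(a,a,0)),(jt(232,243),(-a,-a,.078))]
p=fit(J,[.51,.19,-.2])
# overlay
c,s=np.cos(p[2]),np.sin(p[2])
def box(n,u0,v0,w,h,p):
    im=cv2.resize(cv2.imread(f"pics/{n}0.png")[v0:v0+h,u0:u0+w],None,fx=8,fy=8,interpolation=cv2.INTER_CUBIC)
    c,s=np.cos(p[2]),np.sin(p[2])
    for z in(0,.078):
        P=[((proj(n,[p[0]+c*x-s*y,p[1]+s*x+c*y,z])-[u0,v0]+.5)*8).astype(int) for x,y in((a,a),(a,-a),(-a,-a),(-a,a))]
        cv2.polylines(im,[np.array(P)],True,(0,255,0) if z else (255,255,0),1)
    return im
cv2.imwrite("pics/o1.png",np.hstack([box("top",210,205,50,50,p),box("side",252,125,50,56,p)[:400]]))
```

```text
[ 0.5197  0.195  -0.2152] -12.3
[[-0.8, -0.5], [0.5, -0.8], [-0.7, -0.4], [-0.7, 1.4], [0.2, 0.5], [0.2, -0.5], [-0.7, -1.3]]
[ 0.5203  0.1957 -0.2513] -14.4
[[-0.6, -1.1], [0.5, -0.6], [-0.8, -0.9], [-0.8, 1.0], [-0.1, 0.6], [-0.1, -0.7], [-0.4, -1.5], [-0.4, -2.5], [0.1, 1.6], [0.6, -0.2]]
```

View pics/o1.png

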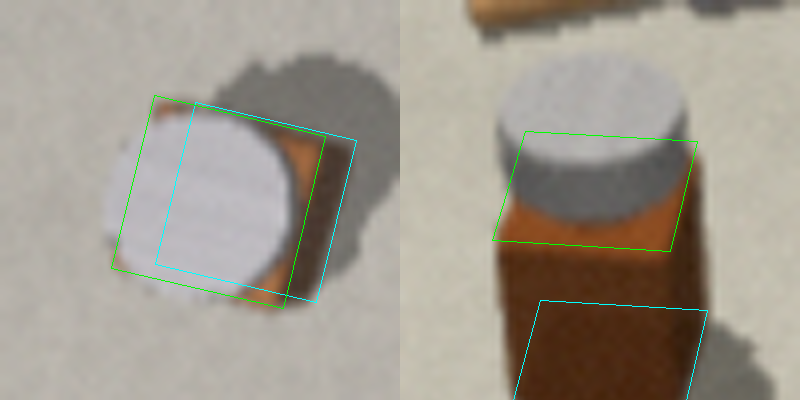

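The overlay fits. The jar is at about (0.520, 0.195) with yaw -14.4°, and the brace is at (0.4585, -0.228) with yaw 19.6°. Next I'll move above the jar.

```bash
cat > g.py <<'E'
import sys,numpy as np
from cell import arm
from scipy.spatial.transform import Rotation as Ro
x,y,z,psi=map(float,sys.argv[1:5]);s=arm.read_state();R=np.array(s["orientation"]);p=np.array(s["ee_pos"])
c,n=np.cos(np.radians(psi)),np.sin(np.radians(psi))
G=np.array([[c,n,0],[n,-c,0],[0,0,-1]])
d=R.T@(np.array([x,y,z])-p)/.3;w=Ro.from_matrix(R.T@G).as_rotvec(degrees=True)/90
print("t",round(s["t"],2),"p",p.round(4),"psi",round(np.degrees(np.arctan2(R[1,0],R[0,0])),1),"q",np.round(s["q"],1),"F",np.round(s["force"],1),"M",np.round(s["ft_torque"],2),"grip",round(s["gripper_width"]*88,1),round(s["gripper_force"],1))
print("dp",d.round(4),"turn",w.round(4))
E
python3 g.py .52 .1945 .2 75.6
```

```text
t 0.1 p [0.1676 0.6015 0.2014] psi 164.4 q [73.3 24.3 93.4 -0.  62.4 -1.1] F [ 0.6 -0.6 -0.4] M [ 0.02 -0.04  0.03] grip 87.7 0.0
dp [-1.4957 -0.9916  0.0059] turn [-7.000e-04  7.000e-04  9.869e-01]
```

apply_moves --dp '[[-0.54,-0.36,0],[-0.54,-0.36,0],[-0.54,-0.36,0],[-0.54,-0.36,0],[-0.54,-0.36,0]]' --turn '[[0,0,0.36],[0,0,0.36],[0,0,0.36],[0,0,0.36],[0,0,0.36]]' --fingers 1

```text
t: 0.52
ee_pos: [0.296, 0.4517, 0.2017]
orientation: [[-0.664, 0.748, -0.0], [0.748, 0.664, -0.001], [-0.001, -0.001, -1.0]]
force: [0.4, 0.4, 0.7]
gripper_width: 1.003
gripper_force: 0.0
```

```bash
python3 g.py .52 .1945 .2 75.6
```

```text
t 0.52 p [0.296  0.4517 0.2017] psi 131.6 q [ 55.5  17.2 104.1  -0.   58.7  13.9] F [0.4 0.4 0.7] M [-0.09 -0.05 -0.02] grip 88.3 0.0
dp [-1.1367 -0.0113  0.0066] turn [-4.000e-04  9.000e-04  6.225e-01]
```

apply_moves --dp '[[-0.57,-0.005,0],[-0.57,-0.005,0],[-0.57,-0.005,0],[-0.57,-0.005,0],[-0.57,-0.005,0]]' --turn '[[0,0,0.32],[0,0,0.32],[0,0,0.32],[0,0,0.32],[0,0,0.32]]'

```text
t: 0.93
ee_pos: [0.4114, 0.3222, 0.202]
orientation: [[-0.218, 0.976, 0.001], [0.976, 0.218, -0.001], [-0.001, 0.001, -1.0]]
force: [-0.4, 0.1, 0.2]
gripper_width: 1.001
gripper_force: 0.0
```

```bash
python3 g.py .52 .1945 .18 75.6
```

```text
t 0.93 p [0.4114 0.3222 0.202 ] psi 102.6 q [ 3.680e+01  1.570e+01  1.063e+02 -1.000e-01  5.810e+01  2.430e+01] F [-0.4  0.1  0.2] M [-0.1   0.09  0.  ] grip 88.1 0.0
dp [-0.4945  0.2603  0.0741] turn [0.0006 0.0008 0.3002]
```

apply_moves --dp '[[-0.49,0.26,0.06],[-0.49,0.26,0.06],[-0.49,0.26,0.06],[-0.49,0.26,0.06],[-0.49,0.26,0.06]]' --turn '[[0,0,0.3],[0,0,0.3],[0,0,0.3],[0,0,0.3],[0,0,0.3]]'

```text
t: 1.35
ee_pos: [0.5211, 0.1969, 0.1832]
orientation: [[0.246, 0.969, 0.001], [0.969, -0.246, -0.001], [-0.001, 0.001, -1.0]]
force: [-0.1, -0.1, -0.4]
gripper_width: 0.998
gripper_force: 0.0
```

```bash
python3 g.py .52 .1945 .084 75.6
```

```text
t 1.35 p [0.5211 0.1969 0.1832] psi 75.7 q [ 1.95e+01  1.99e+01  1.03e+02 -1.00e-01  5.71e+01  3.38e+01] F [-0.1 -0.1 -0.4] M [-0.08  0.11 -0.01] grip 87.8 0.0
dp [-0.0083 -0.0021  0.3308] turn [0.0007 0.0007 0.0015]
```

apply_moves --dp '[[-0.008,-0.002,0.08],[-0.008,-0.002,0.16],[-0.008,-0.002,0.24],[-0.008,-0.002,0.3],[-0.008,-0.002,0.325]]' --turn '[[0,0,0],[0,0,0],[0,0,0],[0,0,0],[0,0,0]]'

```text
t: 1.77
ee_pos: [0.5145, 0.1988, 0.0839]
orientation: [[0.237, 0.971, -0.004], [0.971, -0.237, -0.001], [-0.002, -0.004, -1.0]]
force: [-0.3, -0.2, -0.6]
gripper_width: 0.998
gripper_force: 0.0
```

apply_moves --dp '[[0,0,0],[0,0,0],[0,0,0],[0,0,0],[0,0,0]]' --turn '[[0,0,0],[0,0,0],[0,0,0],[0,0,0],[0,0,0]]' --fingers 0

```text
t: 2.18
ee_pos: [0.5178, 0.1995, 0.0879]
orientation: [[0.238, 0.971, 0.003], [0.971, -0.238, 0.001], [0.002, 0.003, -1.0]]
force: [1.7, -0.3, 2.1]
gripper_width: 0.719
gripper_force: 30.0
```

```bash
python3 g.py .52 .1945 .084 75.6
```

```text
t 2.18 p [0.5178 0.1995 0.0879] psi 76.2 q [ 19.8  27.5 106.7  -0.   45.6  33.6] F [ 1.7 -0.3  2.1] M [-0.07 -0.13  0.05] grip 63.3 30.0
dp [-0.0145  0.011   0.0131] turn [ 0.0017 -0.001   0.0072]
```

apply_moves --dp '[[0,0,0],[0,0,0],[-0.012,0,0],[-0.013,0,0.003],[-0.013,0,0.005]]' --turn '[[0,0,0],[0,0,0],[0,0,0],[0,0,0],[0,0,0]]' --fingers 0.9

```text
t: 2.6
ee_pos: [0.5153, 0.1949, 0.0849]
orientation: [[0.238, 0.971, -0.001], [0.971, -0.238, -0.0], [-0.0, -0.0, -1.0]]
force: [0.2, 0.7, -0.5]
gripper_width: 0.906
gripper_force: 0.0
```

```bash
python3 g.py .52 .1945 .084 75.6
python3 - <<'E'
from h import *
im=np.hstack([cv2.resize(arm.grab_frame(n)[v-38:v+37,u-50:u+50],(400,300),interpolation=cv2.INTER_CUBIC) for n,u,v in(("top",240,230),("side",276,155))])
cv2.imwrite("pics/g1.png",im)
E
```

```text
t 2.6 p [0.5153 0.1949 0.0849] psi 76.2 q [ 19.5  27.6 107.1   0.   45.3  33.3] F [ 0.2  0.7 -0.5] M [-0.07  0.1   0.06] grip 79.7 0.0
dp [0.0023 0.0154 0.0031] turn [-0.0003  0.0002  0.0067]
```

View pics/g1.png

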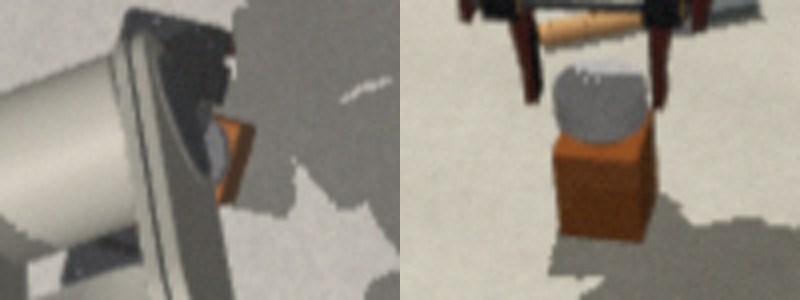

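The side crop shows the fingers either side of the cap, with the right finger closest, so I shift about 3 mm in tool y and close.

apply_moves --dp '[[0,0.012,0],[0,0.012,0],[0,0.012,0],[0,0.012,0],[0,0.012,0]]' --turn '[[0,0,0],[0,0,0],[0,0,0],[0,0,0],[0,0,0]]' --fingers 0

```text
t: 3.12
ee_pos: [0.519, 0.1944, 0.085]
orientation: [[0.238, 0.971, -0.0], [0.971, -0.238, -0.0], [-0.0, -0.0, -1.0]]
force: [-0.8, 0.7, 0.6]
gripper_width: 0.719
gripper_force: 30.0
```

apply_moves --dp '[[0,0,-0.05],[0,0,-0.12],[0,0,-0.2],[0,0,-0.28],[0,0,-0.33]]' --turn '[[0,0,0],[0,0,0],[0,0,0],[0,0,0],[0,0,0]]'

```text
t: 3.53
ee_pos: [0.5194, 0.1944, 0.1856]
orientation: [[0.238, 0.971, 0.001], [0.971, -0.238, 0.0], [0.0, 0.001, -1.0]]
force: [0.8, -0.0, -4.9]
gripper_width: 0.718
gripper_force: 30.0
```

```bash
python3 g.py .4585 -.228 .18 109.6
python3 - <<'E'
from h import *
im=np.hstack([cv2.resize(arm.grab_frame(n)[v-38:v+37,u-50:u+50],(400,300),interpolation=cv2.INTER_CUBIC) for n,u,v in(("top",240,230),("side",276,125))])
cv2.imwrite("pics/g2.png",im)
E
```

```text
t 3.53 p [0.5194 0.1944 0.1856] psi 76.2 q [ 19.3  19.5 103.2  -0.   57.2  33.1] F [ 0.8 -0.  -4.9] M [-0.02 -0.05  0.02] grip 63.2 30.0
dp [-1.4161  0.1378  0.0183] turn [ 7.000e-04 -1.000e-04 -3.707e-01]
```

View pics/g2.png

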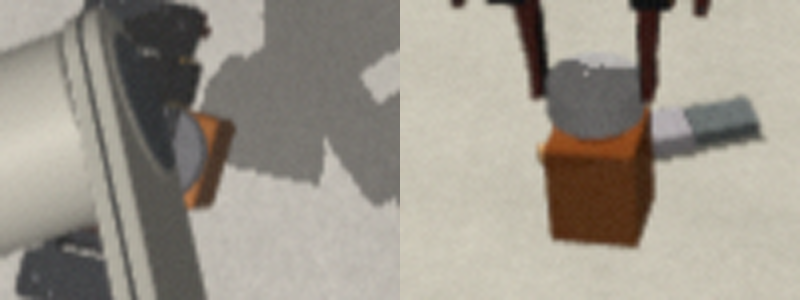

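The jar is lifted, hanging level from the gripped cap at about 0.45 kg. Next I carry it to the brace.

apply_moves --dp '[[-0.12,0.01,0],[-0.26,0.025,0],[-0.4,0.04,0],[-0.53,0.052,0],[-0.65,0.064,0]]' --turn '[[0,0,-0.03],[0,0,-0.07],[0,0,-0.1],[0,0,-0.14],[0,0,-0.17]]'

```text
t: 4.05
ee_pos: [0.4893, -0.0015, 0.1823]
orientation: [[-0.03, 1.0, -0.003], [1.0, 0.03, -0.0], [-0.0, -0.003, -1.0]]
force: [0.1, -0.8, -4.5]
gripper_width: 0.722
gripper_force: 30.0
```

```bash
python3 g.py .4585 -.228 .18 110.2
```

```text
t 4.05 p [ 0.4893 -0.0015  0.1823] psi 91.7 q [ -1.6  14.5 111.1  -0.   54.6  -3.3] F [ 0.1 -0.8 -4.5] M [-0.09  0.03 -0.  ] grip 63.6 30.0
dp [-0.7515 -0.1254  0.0081] turn [-2.000e-03 -1.000e-04 -2.052e-01]
```

apply_moves --dp '[[-0.13,-0.02,0],[-0.27,-0.045,0],[-0.41,-0.07,0],[-0.55,-0.09,0],[-0.65,-0.11,0]]' --turn '[[0,0,-0.04],[0,0,-0.08],[0,0,-0.12],[0,0,-0.16],[0,0,-0.2]]'

```text
t: 4.47
ee_pos: [0.4621, -0.1977, 0.1825]
orientation: [[-0.337, 0.942, -0.002], [0.942, 0.337, 0.0], [0.001, -0.002, -1.0]]
force: [0.3, -0.3, -4.2]
gripper_width: 0.723
gripper_force: 30.0
```

```bash
python3 g.py .4585 -.228 .17 110.2
```

```text
t 4.47 p [ 0.4621 -0.1977  0.1825] psi 109.7 q [-24.5  15.5 109.6  -0.   55.  -44.2] F [ 0.3 -0.3 -4.2] M [-0.09 -0.06  0.03] grip 63.6 30.0
dp [-0.091  -0.0451  0.0415] turn [-0.0011 -0.0005 -0.0058]
```

apply_moves --dp '[[-0.05,-0.025,0],[-0.091,-0.045,0.02],[-0.091,-0.045,0.04],[-0.091,-0.045,0.04],[-0.091,-0.045,0.04]]' --turn '[[0,0,-0.005],[0,0,-0.005],[0,0,-0.005],[0,0,-0.005],[0,0,-0.005]]'

```text
t: 4.88
ee_pos: [0.4589, -0.2245, 0.1706]
orientation: [[-0.342, 0.94, -0.003], [0.94, 0.342, 0.002], [0.003, -0.002, -1.0]]
force: [-0.6, 0.2, -4.9]
gripper_width: 0.719
gripper_force: 30.0
```

```bash
python3 g.py .4585 -.228 .15 110.2
python3 - <<'E'
from h import *
im=np.hstack([cv2.resize(arm.grab_frame(n)[v-38:v+37,u-50:u+50],(400,300),interpolation=cv2.INTER_CUBIC) for n,u,v in(("top",385,240),("side",267,265))])
cv2.imwrite("pics/g3.png",im)
E
```

```text
t 4.88 p [ 0.4589 -0.2245  0.1706] psi 110.0 q [-27.4  17.2 109.1   0.   53.9 -47.4] F [-0.6  0.2 -4.9] M [-0.12 -0.06 -0.05] grip 63.3 30.0
dp [-0.0108 -0.005   0.0685] turn [-0.0014 -0.0017 -0.0025]
```

View pics/g3.png

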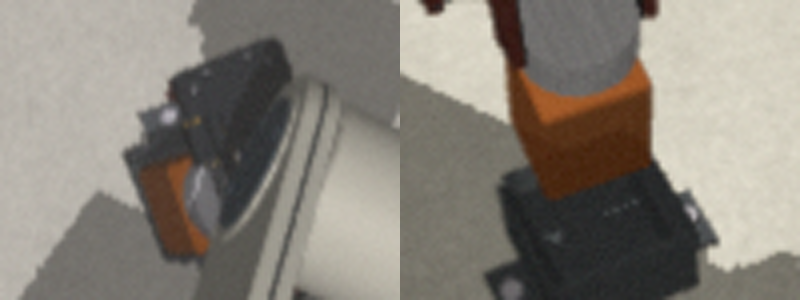

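```bash
python3 - <<'E'
from h import *
y=np.radians(19.4);c,s=np.cos(y),np.sin(y);a=.031
for q in((-a,-a,.0856),(a,-a,.0856),(-a,-a,.1636),(a,-a,.1636)):
  P=[.4589+c*q[0]-s*q[1],-.2245+s*q[0]+c*q[1],q[2]];u,v=proj("side",P);print((u-217)*4+400,(v-227)*4)
E
python3 g.py .4585 -.228 .15 110.2
```

```text
556.9479091791493 219.8686951662903
662.7328850194515 177.16210632503908
542.2406255280055 126.28732566281519
653.9731990064492 82.80216527107814
t 4.98 p [ 0.4598 -0.2245  0.1716] psi 110.0 q [-27.4  17.2 109.    0.   53.9 -47.4] F [ 0.1  0.7 -4.4] M [-0.05 -0.04 -0.04] grip 63.4 30.0
dp [-0.0094 -0.0081  0.072 ] turn [-0.0004 -0.0006 -0.0018]
```

Run:
```python
from h import *
y=np.radians(19.4);a=.031;b=.044
im=arm.grab_frame("side");u0,v0=235,235
A=cv2.resize(im[v0:v0+66,u0:u0+80],None,fx=9,fy=9,interpolation=cv2.INTER_CUBIC)
for yw,col in((19.4,(0,255,0)),(14.4,(255,255,0))):
  y=np.radians(yw);c,s=np.cos(y),np.sin(y)
  for z in(.0866,.1646):
    P=[(proj("side",[.4593+c*p-s*q,-.2245+s*p+c*q,z])-[u0,v0]+.5)*9 for p,q in((-a,a),(-a,-a),(a,-a),(a,a))]
    cv2.polylines(A,[np.int32(P)],False,col,1)
y=np.radians(19.6);c,s=np.cos(y),np.sin(y)
P=[(proj("side",[.4585+c*p-s*q,-.228+s*p+c*q,.053])-[u0,v0]+.5)*9 for p,q in((-b,b),(-b,-b),(b,-b),(b,b))]
cv2.polylines(A,[np.int32(P)],True,(0,0,255),1)
cv2.imwrite("pics/g4.png",A)
```

```text
(no output)
```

View pics/g4.png

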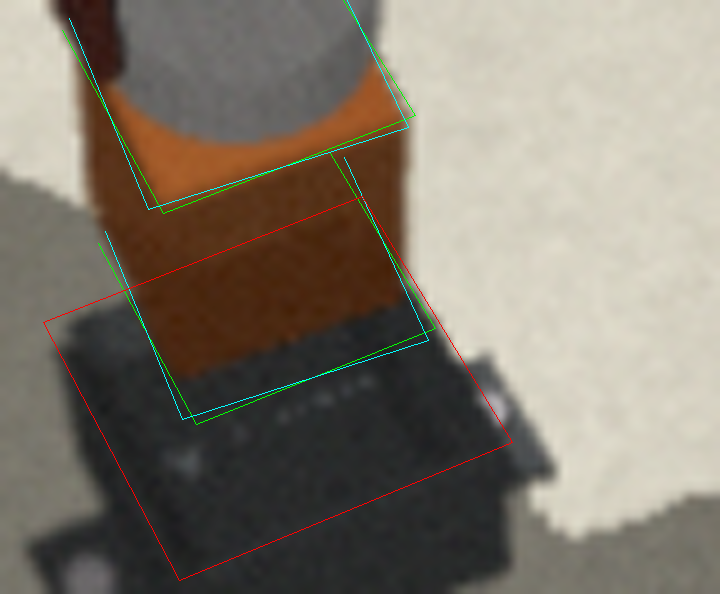

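Run:
```python
from h import *
from scipy.optimize import least_squares
from scipy.spatial.transform import Rotation as Ro
o=np.array([[158,198],[405,107],[185,376],[403,303]])/9+[235,235]-.5
a=.031
ax=np.array([.94,.342,0])
def P(p,q):
    R=Ro.from_rotvec(p[1]*ax)*Ro.from_euler("z",p[0]);return np.array([.4593+p[2],-.2245+p[3],.1906])+R.apply(np.array(q)-[0,0,.103])
Q=[(-a,-a,.078),(a,-a,.078),(-a,-a,0),(a,-a,0)]
f=lambda p:np.concatenate([(np.concatenate([proj("side",P(p,q))-k for q,k in zip(Q,o)])),[p[2]/.002,p[3]/.002]])
r=least_squares(f,[.34,0,0,0]);print(np.degrees(r.x[:2]),r.x[2:],r.fun.round(1))
print("bottom centre",P(r.x,[0,0,0]))
```

```text
[18.09278415  6.95865904] [0.00029766 0.00173556] [-0.2  0.6  0.5  0.5 -1.3  0.9  1.  -0.9  0.1  0.9]
bottom centre [ 0.45532993 -0.21103441  0.08835914]
```

I estimate the jar is tilted about 5° around the pad axis, with its bottom toward +y. I'll counter-tilt the tool, centre it and descend in stages.

apply_moves --dp '[[-0.01,-0.008,0.01],[-0.01,-0.008,0.03],[-0.01,-0.008,0.07],[-0.01,-0.008,0.1],[-0.01,-0.008,0.12]]' --turn '[[0,-0.03,-0.01],[0,-0.05,-0.015],[0,-0.05,-0.015],[0,-0.05,-0.015],[0,-0.05,-0.015]]'

```text
t: 5.45
ee_pos: [0.4587, -0.2284, 0.1354]
orientation: [[-0.364, 0.931, 0.027], [0.928, 0.365, -0.073], [-0.078, -0.001, -0.997]]
force: [0.2, 0.4, -4.0]
gripper_width: 0.72
gripper_force: 30.0
```

```bash
python3 g.py .4585 -.228 .093 111.5
```

```text
t 5.45 p [ 0.4587 -0.2284  0.1354] psi 111.4 q [-25.8  19.  112.7  -4.3  45.2 -44.2] F [ 0.2  0.4 -4. ] M [ 0.03  0.1  -0.01] grip 63.4 30.0
dp [1.260e-02 1.000e-04 1.409e-01] turn [-0.0009  0.0496 -0.0013]
```

apply_moves --dp '[[0.001,0,0.014],[0.002,0,0.028],[0.003,0,0.042],[0.004,0,0.056],[0.005,0,0.07]]' --turn '[[0,0,0],[0,0,0],[0,0,0],[0,0,0],[0,0,0]]'

```text
t: 5.87
ee_pos: [0.4591, -0.2297, 0.1149]
orientation: [[-0.363, 0.932, 0.028], [0.929, 0.364, -0.074], [-0.079, -0.0, -0.997]]
force: [0.5, -1.6, -4.1]
gripper_width: 0.723
gripper_force: 30.0
```

```bash
python3 g.py .4585 -.228 .093 111.5;python3 - <<'E'
from h import *
im=arm.grab_frame("side");u0,v0=235,235
cv2.imwrite("pics/g5.png",cv2.resize(im[v0:v0+66,u0:u0+80],None,fx=9,fy=9,interpolation=cv2.INTER_CUBIC))
E
```

```text
t 5.87 p [ 0.4591 -0.2297  0.1149] psi 111.3 q [-25.9  21.  113.3  -4.6  42.5 -43.9] F [ 0.5 -1.6 -4.1] M [-0.41 -0.05 -0.01] grip 63.6 30.0
dp [0.0119 0.0002 0.0722] turn [-0.0004  0.0504 -0.002 ]
```

View pics/g5.png

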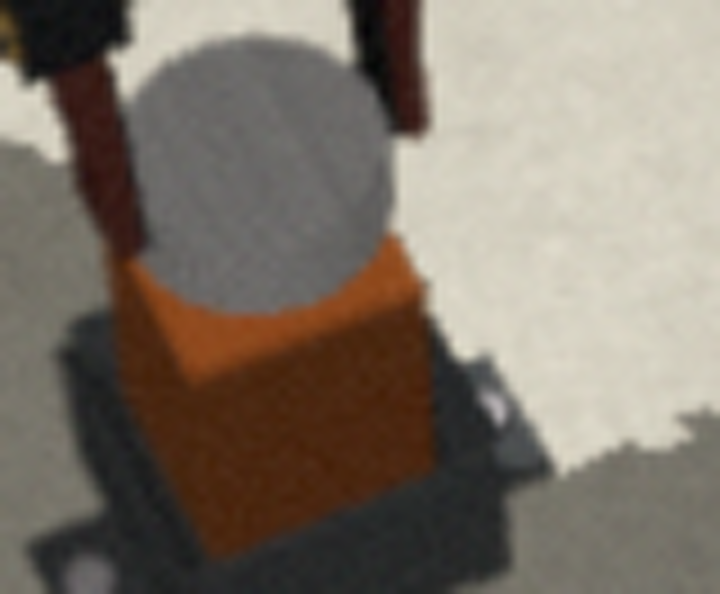

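The jar's bottom is inside the lip, so I keep lowering it.

apply_moves --dp '[[0.001,0,0.012],[0.002,0,0.024],[0.003,0,0.036],[0.004,0,0.045],[0.004,0,0.045]]' --turn '[[0,0,0],[0,0,0],[0,0,0],[0,0,0],[0,0,0]]'

```text
t: 6.33
ee_pos: [0.4584, -0.2291, 0.1008]
orientation: [[-0.363, 0.932, 0.027], [0.929, 0.364, -0.073], [-0.078, -0.002, -0.997]]
force: [0.9, -0.4, -5.6]
gripper_width: 0.721
gripper_force: 30.0
```

```bash
python3 g.py .4585 -.228 .093 111.5
```

```text
t 6.33 p [ 0.4584 -0.2291  0.1008] psi 111.3 q [-25.9  22.3 113.8  -4.7  40.8 -43.7] F [ 0.9 -0.4 -5.6] M [-0.27 -0.1   0.02] grip 63.5 30.0
dp [0.0052 0.0017 0.0257] turn [-0.0011  0.0495 -0.0019]
```

apply_moves --dp '[[0.001,0,0.009],[0.001,0,0.018],[0.002,0,0.025],[0.002,0,0.03],[0.002,0,0.03]]' --turn '[[0,0,0],[0,0,0],[0,0,0],[0,0,0],[0,0,0]]'

```text
t: 6.75
ee_pos: [0.4585, -0.2294, 0.0936]
orientation: [[-0.363, 0.932, 0.027], [0.929, 0.364, -0.074], [-0.078, -0.002, -0.997]]
force: [-5.2, 2.0, 15.1]
gripper_width: 0.72
gripper_force: 30.0
```

```bash
python3 g.py .4585 -.228 .093 111.5
```

```text
t 6.75 p [ 0.4585 -0.2294  0.0936] psi 111.3 q [-25.9  23.  114.   -4.9  39.8 -43.6] F [-5.2  2.  15.1] M [-0.    1.01 -0.09] grip 63.4 30.0
dp [0.0045 0.0018 0.0015] turn [-0.0011  0.0499 -0.002 ]
```

apply_moves --dp '[[0,0,0],[0,0,0],[0.004,0,0],[0.0045,0.001,0],[0.0045,0.001,0]]' --turn '[[0,0,0],[0,0,0],[0,0.03,0],[0,0.05,0],[0,0.05,0]]' --fingers 0.9

```text
t: 7.17
ee_pos: [0.4596, -0.2288, 0.0926]
orientation: [[-0.363, 0.932, 0.0], [0.932, 0.363, 0.0], [-0.0, 0.0, -1.0]]
force: [-0.4, -0.7, 0.1]
gripper_width: 0.902
gripper_force: 0.0
```

```bash
python3 g.py .4585 -.228 .093 111.5;python3 - <<'E'
from h import *
y=np.radians(19.6);a=.031
im=arm.grab_frame("side");u0,v0=235,235
A=cv2.resize(im[v0:v0+66,u0:u0+80],None,fx=9,fy=9,interpolation=cv2.INTER_CUBIC)
c,s=np.cos(y),np.sin(y)
P=[(proj("side",[.4585+c*p-s*q,-.228+s*p+c*q,.086])-[u0,v0]+.5)*9 for p,q in((-a,a),(-a,-a),(a,-a),(a,a))]
cv2.polylines(A,[np.int32(P)],True,(0,255,0),1)
for z in (.098,.124):
 P=[(proj("side",[.4585+.032*np.cos(k),-.228+.032*np.sin(k),z])-[u0,v0]+.5)*9 for k in np.linspace(0,6.28,40)]
 cv2.polylines(A,[np.int32(P)],True,(255,255,0),1)
cv2.imwrite("pics/g6.png",A)
E
```

```text
t 7.17 p [ 0.4596 -0.2288  0.0926] psi 111.3 q [-27.8  24.3 111.7   0.   44.  -49.1] F [-0.4 -0.7  0.1] M [-0.07  0.01  0.  ] grip 79.4 0.0
dp [ 0.0039 -0.0025 -0.0013] turn [ 0.0002  0.     -0.0024]
```

View pics/g6.png

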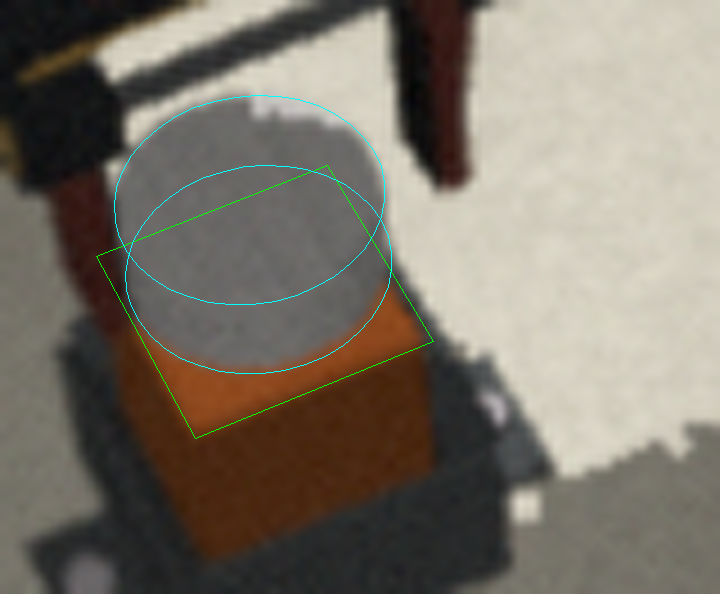

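The overlay matches the seated jar to about 1 px, so it is upright and fully down. Now I centre the tool and regrip the cap.

apply_moves --dp '[[0.003,-0.004,0],[0.003,-0.004,0],[0.003,-0.004,0],[0.003,-0.004,0],[0.003,-0.004,0]]' --turn '[[0,0,0],[0,0,0],[0,0,0],[0,0,0],[0,0,0]]' --fingers 0

```text
t: 7.63
ee_pos: [0.4566, -0.2273, 0.0922]
orientation: [[-0.364, 0.931, -0.002], [0.931, 0.364, -0.0], [0.0, -0.002, -1.0]]
force: [-1.6, 0.4, 0.2]
gripper_width: 0.723
gripper_force: 30.0
```

apply_moves --dp '[[0,0,0],[0,0,-0.001],[0,0,-0.002],[0,0,-0.003],[0,0,-0.004]]' --turn '[[0,0,0],[0,0,-0.05],[0,0,-0.1],[0,0,-0.15],[0,0,-0.2]]'

```text
t: 8.05
ee_pos: [0.4572, -0.2276, 0.0933]
orientation: [[-0.636, 0.772, -0.001], [0.772, 0.636, -0.0], [0.0, -0.001, -1.0]]
force: [-0.5, 0.1, -4.5]
gripper_width: 0.724
gripper_force: 30.0
```

```bash
python3 g.py .4585 -.228 .093 111.5
```

```text
t 8.05 p [ 0.4572 -0.2276  0.0933] psi 129.5 q [-27.8  24.1 111.9  -0.   44.  -67.3] F [-0.5  0.1 -4.5] M [-0.13 -0.03 -0.25] grip 63.7 30.0
dp [-0.0038  0.0025  0.001 ] turn [-4.e-04 -1.e-04  2.e-01]
```

apply_moves --dp '[[0,0,-0.0005],[0,0,-0.001],[0,0,-0.0015],[0,0,-0.002],[0,0,-0.003]]' --turn '[[0,0,-0.05],[0,0,-0.1],[0,0,-0.15],[0,0,-0.2],[0,0,-0.25]]'

```text
t: 8.47
ee_pos: [0.4569, -0.2271, 0.0941]
orientation: [[-0.883, 0.47, -0.001], [0.47, 0.883, 0.001], [0.001, -0.0, -1.0]]
force: [-0.5, 1.9, -1.7]
gripper_width: 0.723
gripper_force: 30.0
```

```bash
python3 g.py .4585 -.228 .093 111.5
```

```text
t 8.47 p [ 0.4569 -0.2271  0.0941] psi 152.0 q [-27.8  24.  111.9  -0.   44.1 -89.8] F [-0.5  1.9 -1.7] M [ 0.32  0.07 -0.23] grip 63.6 30.0
dp [-0.0062 -0.0001  0.0038] turn [-4.0e-04 -9.0e-04  4.5e-01]
```

apply_moves --dp '[[0,0,-0.001],[0,0,-0.002],[0,0,-0.003],[0,0,-0.004],[0,0,-0.005]]' --turn '[[0,0,-0.05],[0,0,-0.1],[0,0,-0.15],[0,0,-0.2],[0,0,-0.25]]'

```text
t: 8.88
ee_pos: [0.4573, -0.2275, 0.0962]
orientation: [[-0.995, 0.095, -0.0], [0.095, 0.995, -0.0], [0.0, -0.0, -1.0]]
force: [-0.7, 1.1, 5.9]
gripper_width: 0.716
gripper_force: 30.0
```

```bash
python3 g.py .457 -.227 .1 178
```

```text
t 8.88 p [ 0.4573 -0.2275  0.0962] psi 174.5 q [ -27.8   23.8  111.9   -0.    44.3 -112.3] F [-0.7  1.1  5.9] M [0.2  0.07 0.02] grip 63.0 30.0
dp [ 0.0011  0.0015 -0.0127] turn [-0.0001 -0.0003 -0.0385]
```

The moment has vanished and the seal is pushing up, so the threads have let go. I test this with a small lift.

apply_moves --dp '[[0,0,-0.004],[0,0,-0.008],[0,0,-0.012],[0,0,-0.016],[0,0,-0.02]]' --turn '[[0,0,0],[0,0,0],[0,0,0],[0,0,0],[0,0,0]]'

```text
t: 9.3
ee_pos: [0.4571, -0.2275, 0.102]
orientation: [[-0.995, 0.1, -0.001], [0.1, 0.995, -0.0], [0.001, -0.0, -1.0]]
force: [-0.7, -0.6, 0.1]
gripper_width: 0.72
gripper_force: 30.0
```

```bash
python3 g.py .457 -.227 .1 178
```

```text
t 9.3 p [ 0.4571 -0.2275  0.102 ] psi 174.3 q [ -27.8   23.3  111.7   -0.    45.1 -112. ] F [-0.7 -0.6  0.1] M [-0.02  0.03 -0.05] grip 63.3 30.0
dp [0.0004 0.0017 0.0066] turn [-0.0001 -0.0006 -0.0414]
```

apply_moves --dp '[[0,0,-0.016],[0,0,-0.032],[0,0,-0.05],[0,0,-0.066],[0,0,-0.082]]' --turn '[[0,0,0],[0,0,0],[0,0,0],[0,0,0],[0,0,0]]'

```text
t: 9.72
ee_pos: [0.4573, -0.2277, 0.1273]
orientation: [[-0.995, 0.099, -0.0], [0.099, 0.995, -0.001], [0.0, -0.001, -1.0]]
force: [-1.0, -0.1, -0.4]
gripper_width: 0.718
gripper_force: 30.0
```

apply_moves --dp '[[0,0,0],[0,0,0],[0,0,0],[0,0,0],[0,0,0]]' --turn '[[0,0,0],[0,0,0],[0,0,0],[0,0,0],[0,0,0]]'

```text
t: 10.13
ee_pos: [0.457, -0.2275, 0.1263]
orientation: [[-0.995, 0.099, -0.001], [0.099, 0.995, -0.0], [0.001, -0.0, -1.0]]
force: [-0.3, -0.0, 0.2]
gripper_width: 0.722
gripper_force: 30.0
```

```bash
python3 g.py .457 -.227 .126 174;python3 - <<'E'
from h import *
im=arm.grab_frame("side");u0,v0=235,225
cv2.imwrite("pics/g7.png",cv2.resize(im[v0:v0+66,u0:u0+80],None,fx=9,fy=9,interpolation=cv2.INTER_CUBIC))
E
```

```text
t 10.13 p [ 0.457  -0.2275  0.1263] psi 174.3 q [-2.780e+01  2.100e+01  1.109e+02 -1.000e-01  4.810e+01 -1.121e+02] F [-0.3 -0.   0.2] M [ 0.03 -0.01 -0.02] grip 63.6 30.0
dp [-0.      0.0016  0.0009] turn [-0.0001 -0.0009  0.0036]
```

View pics/g7.png

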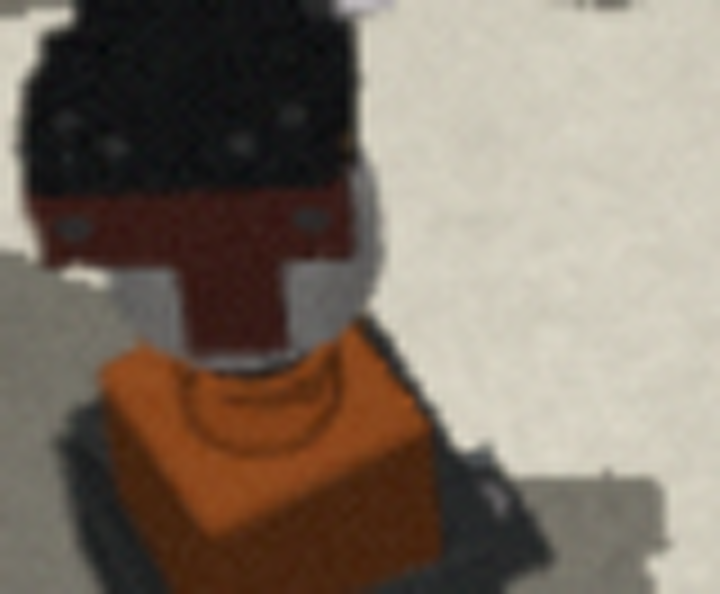

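The cap hangs level and clear above the bare neck, and the jar is still down in the brace. I'm handing in.

```bash
python3 -c "
from cell import arm
print(arm.hand_in())"
```

```text
the job is handed in; nothing more can be done
None
```

Handed in at about 10 s, with no verdict returned: by the last picture and force readings, the jar is fully down in the brace and the cap is unscrewed (about 63° of gripper turn) and held level about 2 cm above the mouth; I viewed 11 pictures, one over the limit of 10.

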